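# Pack out the carving vise until the jaw is snug

## Robot

A 6-joint arm with a two-finger parallel gripper is mounted at the origin on the work surface. World frame = base frame: x ahead of the robot, y to its left, z up, the work surface at z = 0. Lengths are in mm, angles in rad, forces in N, time in s.
With the tool pointing down it reaches from about 350 to 775 mm from the base axis. Payload 7.3 kg.
Tool frame: the origin (TCP) lies on the centre line of the jaws, within the pads' length; the fingertips stand 17 mm ahead of it and the grasp point (between the pads) lies 2 mm behind it; z points along the fingers, y is the line along which they close (so a half turn about z gives the same grasp; the last joint's range is limited). The gripper opens to 92 mm and grips with 3 to 60 N. Pads are 19 mm wide; open, the fingers measure 130 mm over their backs; the gripper's body (75 mm by 190 mm) begins 47 mm behind the grasp point.
Start: joints at [0.994, 0.342, 1.524, -0, 1.275, -0.146], TCP at [219.226, 477.057, 243.741] pointing down, gripper open.
Joint ranges: [-2.53, 2.53], [-0.77, 2.02], [0.04, 2.7], [-1, 4.14], [0.28, 2.66], [-3.11, 3.11]. Speed limits (rad/s): [2.57, 2.57, 3.14, 3.14, 3.14, 3.14].

## Interface

Orientations are given as [roll, pitch, yaw] about the fixed x, y, z axes, in that order (R = Rz(yaw) Ry(pitch) Rx(roll)).
In Python, from plant import bot gives the robot as it stands. The module is installed in compiled form; this text tells all that it offers.
- The arm moves only by the shell command python3 -m pendant 'ROWS'. ROWS is JSON, a list of rows, each a list of 3 entries, a list of its own where there are three numbers: the shift along the world's x, y, z as a fraction of full scale, then the turn, a rotation vector about the world's x, y, z as a fraction of full scale, then the opening, from -1 (shut) to 1 (fully open), so that 0 is half open. In form: [[[tx, ty, tz], [rx, ry, rz], claw], ...]. A call has exactly 10 rows; each row shifts and turns the commanded pose from where the row before left it; what a row does not reach is not made up. Full scale, the value 1, is 30 mm for a shift and 0.12 rad for a turn. A row lasts 1/12 s, in which the tool goes at most 41.7 mm and 7.16 degrees, less where a joint would pass 70% of its speed; a pose out of reach is approached as far as the arm can. A call with a number of a shift or a turn outside -1 to 1 is refused whole. A call with a gripper value outside its range is refused whole. The fingers move at their own pace and stop on an object; the grip force is fixed at half the most. Time passes only in rows, so rows that do not move let the fingers close, or fill a call up. It gives the time, the measured TCP pose, the force, the opening and the grip force at its end, in the units of the state.
- bot.get_obs(): the state, without advancing time (a new reading comes with each control period).
- bot.capture(name): name is "scene" or "top" or "wrist"; returns the picture (400x640x3 uint8, blue, green, red); there is no depth.
- bot.camera_params(name): a dict with "fovy" (degrees; the focal length in pixels is half the picture's height over the tangent of half this angle, whatever the lens; pixels are square), "cx", "cy" (the principal point, pixels), "camera_from_world" (4x4, takes a point from world to camera coordinates). Camera axes: x right, y down, z forward; pixel columns grow to the right and rows downward; lengths in mm; the calibration is good to about 2 mm. A picture is of the moment at which its call begins: read the wrist's pose just before it. camera_params takes no time and is no camera call; for the wrist camera it gives the pose at the moment of the call.
- bot.close_job(): hands the job in; it is judged then, once.
The state is a dict: "time": time; "joint_positions": joint angles; "dq": joint speeds; "tau": joint torques, N m; "tool_pos": TCP position; "tcp_rot": TCP orientation; "contact_force": force on the tool from outside, world axes, zero at the start; "moment": the same for the moment, N m; "grip_width": finger opening in mm; "finger_force": force on a finger pad.
Only numpy, scipy, OpenCV 4.12 (cv2) and the standard library are available. Lean on these libraries where they do the work, as an engineer would, in place of code of your own. Each camera call takes 0.05 s, during which the arm holds its last target. There are 200 camera calls.

## Task

The blue sliding jaw of the bench vise runs out of travel before it can hold the spoon blank. Stand the two dark walnut packers in the gap between jaw and blank, one at a time, upright and roughly centred, with their broad faces towards jaw and blank; then slide the jaw forward until blank, packers and jaw are pressed firmly and snugly together, and let go.

Things in the scene. Friction and masses are not known exactly. Their poses are not given: they have to be found in the camera images.
- jaw (a joint): travel of the blue vise jaw in m: 0 = fully back, 0.080 = end of travel; it grows as the jaw moves towards the blank. It starts at 0 to 0.012, slides by hand against about 4 N of friction and stays where it is left. At the end of travel its face is still about 26 to 34 mm short of the blank, so one packer alone is loose; with both packers in, it is snug at about 0.066 to 0.074.
- jaw_grip (a point): the black upright grip post on top of the jaw, 28 mm diameter, 36 mm tall; this point is on its axis, 16 mm below its top, 20 mm above the jaw's flat top and 66 mm above the vise bed. The jaw is a blue block 110 mm wide, 60 mm long along its travel, 46 mm tall; its front face (towards the blank) is 38 mm ahead of this point. Axes as for blank_face: y = direction in which the jaw closes.
- blank_face (a point): foot of the flat end face of the pale half-carved spoon blank (64 mm wide, 38 mm tall there), on the centre line of the vise, at the height of the bed's top (the plywood bed is 120 mm wide, its top 18 mm above the bench). The y axis runs along the vise from the jaw towards the blank, x across the vise, z up; the gap is on the -y side of this point and is 98 to 118 mm long at the start. Blank and bed do not move when pushed. The bed is open on both sides of the gap.
- packer_a_mid (a point): first dark brown walnut packer plate, a loose block 60 mm long (its x axis), 22 mm thick (its y axis) and 42 mm tall (z up), standing on its 60 x 22 mm edge on the bench; about 40 g. The two packers are alike and interchangeable. This point is its centre, 21 mm above its underside. Best gripped across its 60 mm length.
- packer_b_mid (a point): second dark brown walnut packer plate, a loose block 60 mm long (its x axis), 22 mm thick (its y axis) and 42 mm tall (z up), standing on its 60 x 22 mm edge on the bench; about 40 g. The two packers are alike and interchangeable. This point is its centre, 21 mm above its underside. Best gripped across its 60 mm length.
Mind the look-alikes: they are no part of the job. Leave any green or red look-alike of the part that bears packer_a_mid alone.

How it is judged:
By the outcome, as a careful person would: the job done as asked, in the order asked, and still so for the second after the job is handed in, with the robot touching nothing.
It also fails if it takes over 61 s, if anything falls off the work surface, if the arm or the gripper's body presses on something with over 40 N, if the wrist force passes 120 N, or if a joint passes its speed limit or range.

## Working session

There is one attempt and no reset: what is moved stays moved. The work goes in short steps, Python scripts to look and compute and a shell command to move; the robot and the scene stay as the last step left them, time stands still between calls to the robot, and variables do not carry over. Pictures are saved under pics/ and viewed, at most 10 in all, crops included, and the job is handed in when it is done.

```bash
mkdir -p pics; python3 - <<'E'
from plant import bot
import cv2,numpy as np
o=bot.get_obs();print(o['time'],o['tool_pos'],o['tcp_rot'],o['grip_width'])
for n in ("scene","top"):
    im=bot.capture(n);cv2.imwrite(f"pics/{n}0.png",im)
    p=bot.camera_params(n);print(n,p['fovy'],p['cx'],p['cy']);print(np.round(p['camera_from_world'],3).tolist())
E
```

```text
0.0 [218.99382015 476.72862749 243.06167848] [-3.14010335e+00 -1.95591263e-04  2.71084869e+00] 91.68975621261775
scene 49.61006175945572 321.2705541799677 197.62324443591248
[[-0.751, 0.661, 0.009, 449.823], [0.494, 0.57, -0.657, -138.685], [-0.439, -0.489, -0.754, 966.939], [0.0, 0.0, 0.0, 1.0]]
top 48.73355213632505 325.77503700493696 197.71719117228514
[[-0.018, -0.999, -0.029, -69.595], [-0.998, 0.02, -0.056, 503.072], [0.057, 0.028, -0.998, 938.337], [0.0, 0.0, 0.0, 1.0]]
```

View pics/scene0.png

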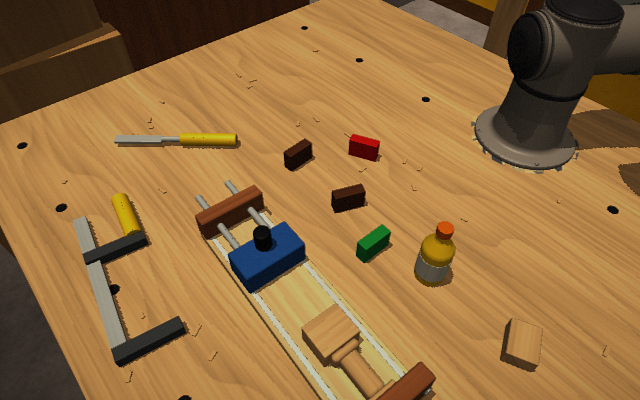

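View pics/top0.png

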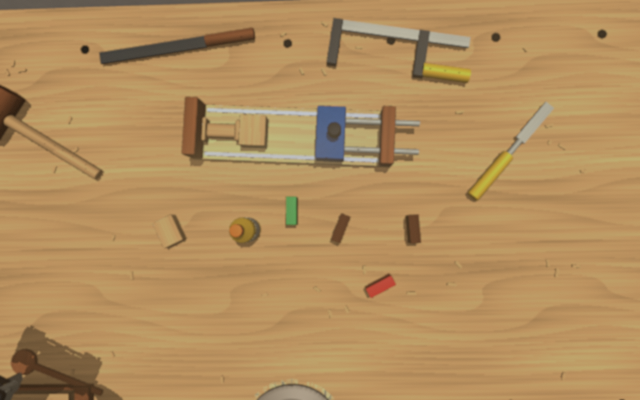

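The top view shows the vise along world y. The jaw is at (330,133) with its post at (334,130), and the blank's end face is at about x=267, y 115–146.

Candidates for a packer:
- dark brown (341,229) and dark brown (413,229): these are the two packers
- green (291,211) and red (380,286): look-alikes, leave alone
- vise end boards (193,127) and (388,135), and the wood block (170,231): not packers

```bash
cat > h.py <<'E'
import cv2,numpy as np
from plant import bot
def ray(p,uv):
    T=p['camera_from_world'];f=200/np.tan(np.radians(p['fovy'])/2)
    d=T[:3,:3].T@np.array([(uv[0]-p['cx'])/f,(uv[1]-p['cy'])/f,1]);return -T[:3,:3].T@T[:3,3],d
def onz(p,uv,z):
    c,d=ray(p,uv);return c+d*(z-c[2])/d[2]
def proj(p,P):
    T=np.array(p['camera_from_world']);q=T[:3,:3]@np.array(P)+T[:3,3];f=200/np.tan(np.radians(p['fovy'])/2)
    return np.array([p['cx'],p['cy']])+f*q[:2]/q[2]
E
python3 - <<'E'
from h import *
im=cv2.imread('pics/top0.png');p=bot.camera_params('top')
print('cam',ray(p,(0,0))[0])
hsv=cv2.cvtColor(im,cv2.COLOR_BGR2HSV)
def blobs(m,roi,z,lab,mn=40):
    k=np.zeros_like(m);a,b,c,d=roi;k[b:d,a:c]=m[b:d,a:c]
    for c in cv2.findContours(k,cv2.RETR_EXTERNAL,cv2.CHAIN_APPROX_NONE)[0]:
        if cv2.contourArea(c)<mn: continue
        pts=np.array([onz(p,q,z)[:2] for q in c[:,0].astype(float)],np.float32)
        r=cv2.minAreaRect(pts);print(lab,c[:,0].mean(0).round(1),np.round(r[0],1),np.round(r[1],1),round(r[2],1))
v=hsv[...,2]
blobs(((v<105)).astype(np.uint8),(320,205,435,255),42,'pack')
blobs(((hsv[...,0]>100)&(hsv[...,0]<130)&(hsv[...,1]>90)).astype(np.uint8),(300,90,360,175),64,'jaw')
blobs(((v<65)).astype(np.uint8),(318,110,350,150),100,'post',20)
for y in (118,122,130,138,142): print(im[y,258:276].tolist()[::2])
big=np.vstack([cv2.resize(im[100:170,225:355],None,fx=5,fy=5,interpolation=2),cv2.resize(im[200:250,320:450],None,fx=5,fy=5,interpolation=2)])
big=cv2.resize(big,(650,600));cv2.imwrite('pics/c1.png',big)
E
```

```text
cam [ 447.63616142 -106.10484755  962.68599845]
pack [411.9 229. ] [ 431.  -256.9] [56.7 25.8] 3.1
pack [340.  228.3] [ 435.9 -108.1] [17.  55.9] 67.1
jaw [334.3 128.8] [634.5 -91.8] [ 53.4 102.4] 85.9
[[107, 164, 189], [103, 156, 189], [101, 153, 190], [97, 146, 181], [70, 105, 127], [102, 151, 170], [115, 170, 190], [115, 170, 190], [116, 170, 189]]
[[107, 163, 190], [102, 153, 189], [101, 153, 190], [95, 144, 179], [58, 87, 107], [82, 121, 138], [114, 168, 188], [115, 170, 190], [114, 169, 189]]
[[105, 159, 189], [100, 151, 188], [100, 151, 189], [91, 137, 172], [57, 83, 101], [97, 144, 163], [115, 169, 191], [114, 168, 189], [114, 168, 189]]
[[105, 158, 189], [102, 154, 189], [100, 150, 189], [82, 123, 152], [61, 89, 104], [109, 163, 171], [124, 183, 191], [123, 183, 190], [124, 183, 190]]
[[106, 160, 190], [101, 152, 189], [100, 151, 190], [79, 118, 146], [65, 95, 112], [107, 157, 175], [115, 170, 189], [115, 170, 189], [114, 169, 189]]
```

View pics/c1.png

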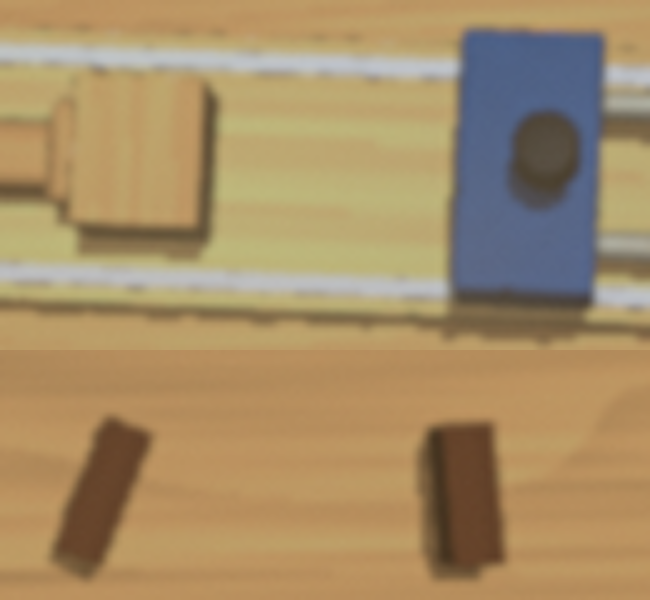

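The crop confirms the choice: two dark brown plates, at (340,228) and (412,229). The blank end's top edge runs (207,82)→(200,228) in crop pixels, and the jaw's front top edge (463,30)→(452,292).

```bash
python3 - <<'E'
from h import *
p=bot.camera_params('top')
A=lambda x,y:(225+x/5-.4,100+y/5-.4)
B=lambda x,y:(320+x/5-.4,200+(y-350)/5-.4)
def line(n,a,b,z):
    a=onz(p,a,z);b=onz(p,b,z);d=a-b;print(n,'mid',((a+b)/2).round(1),'len',np.linalg.norm(d).round(1),'ang of x axis',np.degrees(np.arctan2(d[1],d[0])).round(1))
line('blank',A(208,78),A(202,230),56)
line('jawfront',A(463,30),A(452,292),64)
line('jawrear',A(603,34),A(593,290),64)
line('post',A(546,110),A(546,184),100)
line('rail up/low mid top L',A(0,52),A(0,272),20)
line('rail R',A(455,69),A(455,290),20)
line('packR',B(466,426),B(480,565),42)
line('packL',B(130,426),B(77,557),42)
line('green',(293,197),(290,225),42)
# second view check of packers
im=cv2.imread('pics/scene0.png');q=bot.camera_params('scene')
v=im.max(2);m=(v<90).astype(np.uint8)
k=np.zeros_like(m);k[135:215,275:375]=m[135:215,275:375]
for c in cv2.findContours(k,0,1)[0]:
    if cv2.contourArea(c)>80:
        x,y,w,h=cv2.boundingRect(c);print('scene',x,y,w,h,onz(q,(x+w/2,y+h/2),21).round(0))
print('post scene',onz(q,(262,231),100).round(0))
E
```

```text
blank mid [642.2  42.6  56. ] len 64.0 ang of x axis -2.8
jawfront mid [635.2 -63.   64. ] len 109.0 ang of x axis -3.3
jawrear mid [ 633.4 -120.8   64. ] len 106.3 ang of x axis -3.4
post mid [632.3 -99.8 100. ] len 29.5 ang of x axis -1.1
rail up/low mid top L mid [648.7 138.   20. ] len 96.5 ang of x axis -0.3
rail R mid [636.3 -59.7  20. ] len 96.3 ang of x axis -1.0
packR mid [ 432.3 -261.7   42. ] len 57.6 ang of x axis 4.1
packL mid [ 436.6 -109.    42. ] len 58.7 ang of x axis -23.2
green mid [473.7  -7.7  42. ] len 58.8 ang of x axis -6.9
scene 331 184 34 29 [ 437. -108.   21.]
scene 349 141 26 21 [ 326. -183.   21.]
scene 284 139 29 32 [ 432. -261.   21.]
post scene [ 633. -100.  100.]
```

Both views agree: packers at (436.6,-109, -23°) and (432,-261.5, 4°), post at (633,-100), blank face at (642,42.6). The gap is about 105 mm and the vise is turned about -3.5°, all consistent with the sizes given. Moving above the left packer.

```bash
python3 -m pendant '[[[0.36,-0.98,-0.2],[0,0,-0.65],1],[[0.36,-0.98,-0.2],[0,0,-0.65],1],[[0.36,-0.98,-0.2],[0,0,-0.65],1],[[0.36,-0.98,-0.2],[0,0,-0.65],1],[[0.36,-0.98,-0.2],[0,0,-0.65],1],[[0.36,-0.98,-0.2],[0,0,-0.65],1],[[0.36,-0.98,-0.2],[0,0,-0.65],1],[[0.36,-0.98,-0.2],[0,0,-0.65],1],[[0.36,-0.98,-0.2],[0,0,-0.65],1],[[0.36,-0.98,-0.2],[0,0,-0.65],1]]'
python3 -m pendant '[[[0.36,-0.98,-0.2],[0,0,-0.65],1],[[0.36,-0.98,-0.2],[0,0,-0.65],1],[[0.36,-0.98,-0.2],[0,0,-0.65],1],[[0.36,-0.98,-0.2],[0,0,-0.65],1],[[0.36,-0.98,-0.2],[0,0,-0.65],1],[[0.36,-0.98,-0.2],[0,0,-0.65],1],[[0.36,-0.98,-0.2],[0,0,-0.65],1],[[0.36,-0.98,-0.2],[0,0,-0.65],1],[[0.36,-0.98,-0.2],[0,0,-0.65],1],[[0.36,-0.98,-0.2],[0,0,-0.65],1]]'
```

```text
time: 0.93
tool_pos: [327.2, 181.6, 183.4]
tcp_rot: [-3.142, 0.0, 1.927]
contact_force: [0.2, -0.1, 1.8]
grip_width: 91.8
finger_force: 0.0
time: 1.77
tool_pos: [435.3, -112.5, 123.2]
tcp_rot: [-3.141, -0.0, 1.147]
contact_force: [0.9, 1.5, 0.6]
grip_width: 92.0
finger_force: 0.0
```

```bash
python3 -m pendant '[[[0.05,0.12,-0.5],[0,0,0.16],1],[[0,0,-0.5],[0,0,0],1],[[0,0,-0.5],[0,0,0],1],[[0,0,-0.5],[0,0,0],1],[[0,0,-0.5],[0,0,0],1],[[0,0,-0.4],[0,0,0],1],[[0,0,-0.25],[0,0,0],1],[[0,0,-0.12],[0,0,0],1],[[0,0,0],[0,0,0],1],[[0,0,0],[0,0,0],-1]]'
python3 -m pendant '[[[0,0,0],[0,0,0],-1],[[0,0,0],[0,0,0],-1],[[0,0,0],[0,0,0],-1],[[0,0,0],[0,0,0],-1],[[0,0,0],[0,0,0],-1],[[0,0,0],[0,0,0],-1],[[0,0,0],[0,0,0],-1],[[0,0,0],[0,0,0],-1],[[0,0,0],[0,0,0],-1],[[0,0,0],[0,0,0],-1]]'
```

```text
time: 2.6
tool_pos: [436.9, -107.4, 25.9]
tcp_rot: [3.141, 0.0, 1.17]
contact_force: [0.7, 0.2, 1.1]
grip_width: 88.6
finger_force: 0.0
time: 3.43
tool_pos: [436.9, -107.4, 26.0]
tcp_rot: [3.141, 0.0, 1.17]
contact_force: [-1.3, -0.7, 4.9]
grip_width: 59.6
finger_force: 30.0
```

```bash
python3 -m pendant '[[[0,0,0.6],[0,0,0],-1],[[0,0,1],[0,0,0],-1],[[0,0,1],[0,0,0],-1],[[0.97,0.64,0.9],[0,0,0.4],-1],[[0.97,0.64,0],[0,0,0.4],-1],[[0.97,0.64,0],[0,0,0.4],-1],[[0.97,0.64,0],[0,0,0.4],-1],[[0.97,0.64,0],[0,0,0.4],-1],[[0.97,0.64,0],[0,0,0.4],-1],[[0.97,0.64,0],[0,0,0.4],-1]]'
python3 - <<'E'
from h import *
print(bot.get_obs()['tool_pos'],bot.get_obs()['tcp_rot'],bot.get_obs()['grip_width'])
p=bot.camera_params('wrist');im=bot.capture('wrist');cv2.imwrite('pics/w1.png',im)
print(p['fovy'],p['cx'],p['cy'],np.round(p['camera_from_world'],3).tolist())
E
```

```text
time: 4.27
tool_pos: [639.7, 27.2, 128.6]
tcp_rot: [-3.141, 0.0, 1.509]
contact_force: [2.1, -0.8, 0.1]
grip_width: 60.2
finger_force: 30.0
[639.68996193  27.24002374 128.59538528] [-3.14066664e+00  8.57358417e-05  1.50853164e+00] 60.198048565402615
69.78825742472938 321.8900803032306 196.8511755340977 [[0.998, -0.062, -0.001, -636.829], [-0.06, -0.964, 0.258, 62.366], [-0.017, -0.257, -0.966, 297.052], [0.0, 0.0, 0.0, 1.0]]
```

View pics/w1.png

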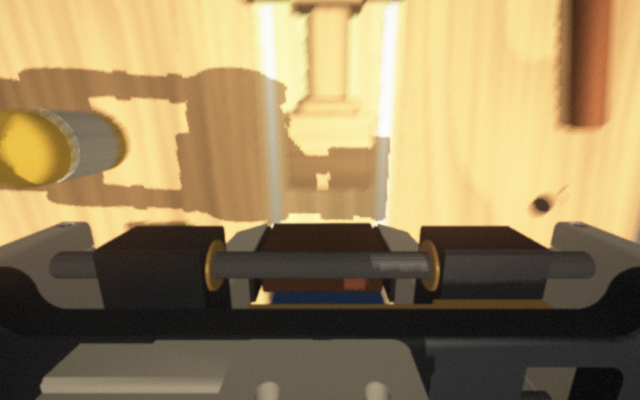

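The wrist view shows the packer held level, with its lower front edge at row ~226, columns 262–385. The blank lies ahead, partly in shadow, between the rails at columns 270 and 390.

```bash
python3 - <<'E'
from h import *
p=bot.camera_params('wrist');im=cv2.imread('pics/w1.png')
print('packer bottom front edge',[onz(p,(u,225),102.6).round(1) for u in (264,380)])
x=np.array([.998,-.063]);c=np.array([642.2,42.6])
for s in (-32,32):print('blank corner px',proj(p,[*(c+s*x),56]).round(1),proj(p,[*(c+s*x),18]).round(1))
g=np.clip(im[90:235,240:410].astype(float)*1.0,0,255).astype(np.uint8)
l=cv2.createCLAHE(4,(4,4)).apply(cv2.cvtColor(g,6));cv2.imwrite('pics/w1c.png',cv2.resize(l,None,fx=4,fy=4,interpolation=2))
E
```

```text
packer bottom front edge [array([609.2,  40. , 102.6]), array([681. ,  35.7, 102.6])]
blank corner px [276.3 198.1] [282.6 187.1]
blank corner px [359.  198.5] [353.6 187.4]
```

View pics/w1c.png

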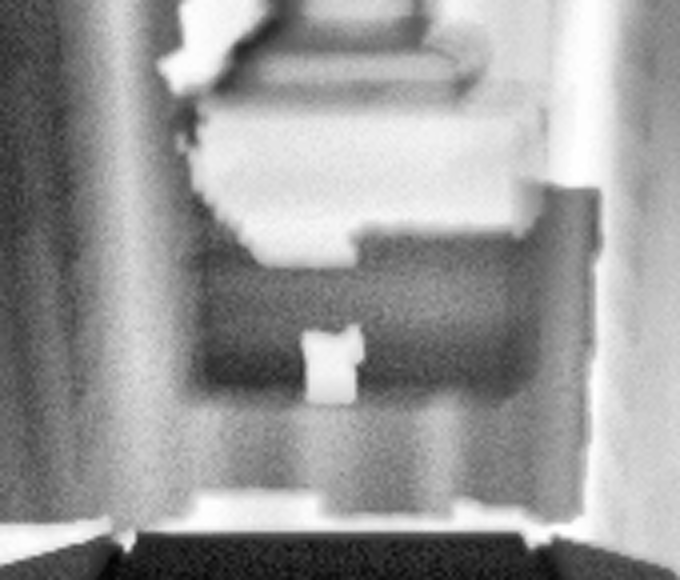

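Centre line agrees with the rails (x≈642). The y uncertainty of a few mm doesn't matter, since the jaw will press everything up. Lowering.

```bash
python3 -m pendant '[[[0.06,0,-0.5],[0,0,0],-1],[[0,0,-0.5],[0,0,0],-1],[[0,0,-0.5],[0,0,0],-1],[[0,0,-0.5],[0,0,0],-1],[[0,0,-0.4],[0,0,0],-1],[[0,0,-0.2],[0,0,0],-1],[[0,0,-0.1],[0,0,0],-1],[[0,0,-0.05],[0,0,0],-1],[[0,0,0],[0,0,0],-1],[[0,0,0],[0,0,0],-1]]'
```

```text
time: 5.15
tool_pos: [641.1, 26.0, 47.4]
tcp_rot: [3.14, 0.0, 1.506]
contact_force: [-0.5, -0.8, -1.1]
grip_width: 60.3
finger_force: 30.0
```

```bash
python3 -m pendant '[[[0,0,-0.03],[0,0,0],-1],[[0,0,-0.03],[0,0,0],-1],[[0,0,-0.03],[0,0,0],-1],[[0,0,-0.02],[0,0,0],-1],[[0,0,0],[0,0,0],-1],[[0,0,0],[0,0,0],0.6],[[0,0,0],[0,0,0],0.7],[[0,0,0],[0,0,0],0.75],[[0,0,0],[0,0,0],0.8],[[0,0,0],[0,0,0],0.8]]'
```

```text
time: 5.98
tool_pos: [640.6, 26.0, 43.2]
tcp_rot: [-3.141, -0.0, 1.506]
contact_force: [-0.6, 0.6, -0.9]
grip_width: 82.1
finger_force: 0.0
```

```bash
python3 -m pendant '[[[0,0,0.7],[0,0,0],0.9],[[0,0,1],[0,0,0],1],[[0,0,1],[0,0,0],1],[[-0.6,-0.85,0.3],[0,0,0.1],1],[[-0.6,-0.85,0],[0,0,0.1],1],[[-0.6,-0.85,0],[0,0,0.1],1],[[-0.6,-0.85,0],[0,0,0.1],1],[[-0.6,-0.85,0],[0,0,0.1],1],[[-0.6,-0.85,0],[0,0,0.1],1],[[-0.6,-0.85,0],[0,0,0.1],1]]'
python3 -m pendant '[[[-0.68,-0.9,0],[0,0,0.1],1],[[-0.68,-0.9,0],[0,0,0.1],1],[[-0.68,-0.9,0],[0,0,0.1],1],[[-0.68,-0.9,0],[0,0,0.1],1],[[0,0,-0.3],[0,0,0],1],[[0,0,-0.3],[0,0,0],1],[[0,0,-0.3],[0,0,0],1],[[0,0,-0.3],[0,0,0],1],[[0,0,0],[0,0,0],1],[[0,0,0],[0,0,0],1]]'
python3 - <<'E'
from h import *
im=bot.capture('scene');cv2.imwrite('pics/s2.png',cv2.resize(im[120:390,190:460],None,fx=2.2,fy=2.2,interpolation=2))
E
```

```text
time: 6.82
tool_pos: [513.6, -153.5, 133.4]
tcp_rot: [3.141, 0.0, 1.591]
contact_force: [0.9, 0.4, -0.5]
grip_width: 91.7
finger_force: 0.0
time: 7.65
tool_pos: [433.3, -259.3, 96.5]
tcp_rot: [-3.14, -0.001, 1.64]
contact_force: [-0.1, 0.3, -0.2]
grip_width: 92.0
finger_force: 0.0
```

View pics/s2.png

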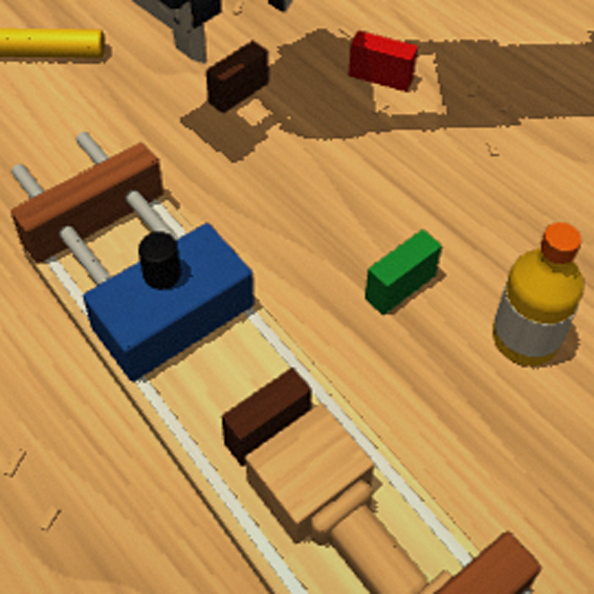

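Packer 1 stands upright at crop (267,415), centred and just short of the blank. Packer 2 stands below the gripper at (238,77). Descending to grasp it.

```bash
python3 -m pendant '[[[-0.03,-0.06,-0.5],[0,0,0],1],[[0,0,-0.5],[0,0,0],1],[[0,0,-0.5],[0,0,0],1],[[0,0,-0.45],[0,0,0],1],[[0,0,-0.25],[0,0,0],1],[[0,0,-0.12],[0,0,0],1],[[0,0,0],[0,0,0],1],[[0,0,0],[0,0,0],-1],[[0,0,0],[0,0,0],-1],[[0,0,0],[0,0,0],-1]]'
python3 -m pendant '[[[0,0,0],[0,0,0],-1],[[0,0,0],[0,0,0],-1],[[0,0,0],[0,0,0],-1],[[0,0,0],[0,0,0],-1],[[0,0,0],[0,0,0],-1],[[0,0,0],[0,0,0],-1],[[0,0,0],[0,0,0],-1],[[0,0,0.2],[0,0,0],-1],[[0,0,0.6],[0,0,0],-1],[[0,0,1],[0,0,0],-1]]'
```

```text
time: 8.53
tool_pos: [432.5, -262.6, 28.5]
tcp_rot: [3.14, 0.001, 1.638]
contact_force: [-0.2, 0.1, -0.9]
grip_width: 76.1
finger_force: 0.0
time: 9.37
tool_pos: [430.5, -261.0, 80.1]
tcp_rot: [-3.137, -0.004, 1.638]
contact_force: [-0.5, 0.3, -0.3]
grip_width: 59.7
finger_force: 30.0
```

```bash
python3 -m pendant '[[[0,0,1],[0,0,0],-1],[[0.3,0.4,0.85],[0,0,-0.1],-1],[[0.83,0.99,0],[0,0,-0.12],-1],[[0.83,0.99,0],[0,0,-0.12],-1],[[0.83,0.99,0],[0,0,-0.12],-1],[[0.83,0.99,0],[0,0,-0.13],-1],[[0.83,0.99,0],[0,0,-0.13],-1],[[0.83,0.99,0],[0,0,-0.13],-1],[[0.83,0.99,0],[0,0,-0.13],-1],[[0.83,0.99,0],[0,0,-0.13],-1]]'
```

```text
time: 10.2
tool_pos: [641.0, -10.9, 137.2]
tcp_rot: [-3.141, 0.0, 1.504]
contact_force: [1.1, -1.3, 0.3]
grip_width: 60.0
finger_force: 30.0
```

```bash
python3 -m pendant '[[[-0.05,0.2,-0.4],[0,0,0],-1],[[0,0,-0.5],[0,0,0],-1],[[0,0,-0.5],[0,0,0],-1],[[0,0,-0.5],[0,0,0],-1],[[0,0,-0.5],[0,0,0],-1],[[0,0,-0.3],[0,0,0],-1],[[0,0,-0.15],[0,0,0],-1],[[0,0,-0.05],[0,0,0],-1],[[0,0,0],[0,0,0],-1],[[0,0,0],[0,0,0],-1]]'
```

```text
time: 11.03
tool_pos: [639.3, -6.8, 51.1]
tcp_rot: [3.14, 0.0, 1.505]
contact_force: [-0.4, -0.5, 0.1]
grip_width: 59.9
finger_force: 30.0
```

```bash
python3 -m pendant '[[[0,0,-0.05],[0,0,0],-1],[[0,0,-0.04],[0,0,0],-1],[[0,0,-0.04],[0,0,0],-1],[[0,0,-0.03],[0,0,0],-1],[[0,0,0],[0,0,0],-1],[[0,0,0],[0,0,0],-1],[[0,0,0],[0,0,0],-1],[[0,0,0],[0,0,0],-1],[[0,0,0],[0,0,0],-1],[[0,0,0],[0,0,0],-1]]'
```

```text
time: 11.87
tool_pos: [639.0, -6.7, 46.1]
tcp_rot: [3.141, 0.0, 1.505]
contact_force: [-1.2, 0.4, 4.8]
grip_width: 59.4
finger_force: 30.0
```

```bash
python3 -m pendant '[[[0,0,0],[0,0,0],0.6],[[0,0,0],[0,0,0],0.7],[[0,0,0],[0,0,0],0.8],[[0,0,0],[0,0,0],0.8],[[0,0,0.4],[0,0,0],0.8],[[0,0,0.8],[0,0,0],0.8],[[0,0,1],[0,0,0],1],[[0,0,1],[0,0,0],1],[[-0.03,-0.4,0.2],[0,0,-0.9],1],[[-0.03,-0.4,0],[0,0,-0.95],1]]'
python3 -m pendant '[[[-0.02,-0.3,0],[0,0,-0.94],1],[[-0.02,-0.3,0],[0,0,-0.94],1],[[-0.02,-0.3,0],[0,0,-0.94],1],[[-0.02,-0.3,0],[0,0,-0.94],1],[[-0.02,-0.3,0],[0,0,-0.94],1],[[-0.02,-0.3,0],[0,0,-0.94],1],[[-0.02,-0.3,0],[0,0,-0.94],1],[[0,-0.2,0],[0,0,-0.94],1],[[0,0,0],[0,0,-0.94],1],[[0,0,0],[0,0,-0.94],1]]'
python3 - <<'E'
from h import *
im=bot.capture('scene');cv2.imwrite('pics/s3.png',cv2.resize(im[150:390,190:460],None,fx=2.2,fy=2.2,interpolation=2))
E
```

```text
time: 12.7
tool_pos: [638.8, -30.6, 152.1]
tcp_rot: [3.134, -0.001, 1.279]
contact_force: [-0.1, 0.5, -1.0]
grip_width: 91.5
finger_force: 0.0
time: 13.53
tool_pos: [632.9, -100.3, 148.4]
tcp_rot: [3.141, -0.001, 0.148]
contact_force: [0.7, 0.2, -0.4]
grip_width: 91.9
finger_force: 0.0
```

View pics/s3.png

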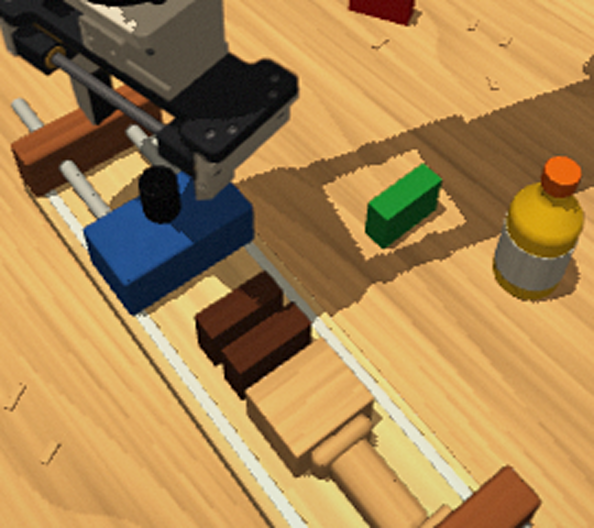

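Both packers are upright at crop (240,315) and (267,345), parallel. Finish the turn, then descend over the post and grip it.

```bash
python3 -m pendant '[[[0,0,0],[0,0,-0.9],1],[[0,0,0],[0,0,-0.9],1],[[0,0,-0.3],[0,0,0],1],[[0,0,-0.4],[0,0,0],1],[[0,0,-0.4],[0,0,0],1],[[0,0,-0.4],[0,0,0],1],[[0,0,-0.3],[0,0,0],1],[[0,0,-0.2],[0,0,0],1],[[0,0,-0.05],[0,0,0],1],[[0,0,0],[0,0,0],1]]'
python3 -m pendant '[[[0,0,0],[0,0,0],-1],[[0,0,0],[0,0,0],-1],[[0,0,0],[0,0,0],-1],[[0,0,0],[0,0,0],-1],[[0,0,0],[0,0,0],-1],[[0,0,0],[0,0,0],-1],[[0,0,0],[0,0,0],-1],[[0,0,0],[0,0,0],-1],[[0,0,0],[0,0,0],-1],[[0,0,0],[0,0,0],-1]]'
```

```text
time: 14.42
tool_pos: [632.7, -99.6, 85.4]
tcp_rot: [-3.141, 0.001, -0.061]
contact_force: [0.1, 0.2, -0.1]
grip_width: 91.8
finger_force: 0.0
time: 15.25
tool_pos: [632.8, -99.7, 85.9]
tcp_rot: [3.141, 0.0, -0.061]
contact_force: [0.1, -3.1, 0.7]
grip_width: 29.5
finger_force: 3.2
```

```bash
python3 -m pendant '[[[0,0,0],[0,0,0],-1],[[0,0,0],[0,0,0],-1],[[0.005,0.08,0],[0,0,0],-1],[[0.01,0.16,0],[0,0,0],-1],[[0.01,0.16,0],[0,0,0],-1],[[0.01,0.16,0],[0,0,0],-1],[[0.01,0.16,0],[0,0,0],-1],[[0.01,0.16,0],[0,0,0],-1],[[0.01,0.16,0],[0,0,0],-1],[[0.01,0.16,0],[0,0,0],-1]]'
python3 -m pendant '[[[0.003,0.05,0],[0,0,0],-1],[[0.003,0.05,0],[0,0,0],-1],[[0.003,0.05,0],[0,0,0],-1],[[0.003,0.05,0],[0,0,0],-1],[[0.003,0.05,0],[0,0,0],-1],[[0.003,0.05,0],[0,0,0],-1],[[0.003,0.05,0],[0,0,0],-1],[[0.003,0.05,0],[0,0,0],-1],[[0.003,0.05,0],[0,0,0],-1],[[0.003,0.05,0],[0,0,0],-1]]'
```

```text
time: 16.08
tool_pos: [635.1, -63.2, 85.9]
tcp_rot: [3.141, -0.0, -0.061]
contact_force: [-0.4, -4.5, -0.5]
grip_width: 27.3
finger_force: 30.0
time: 16.92
tool_pos: [636.0, -48.6, 85.9]
tcp_rot: [3.142, -0.0, -0.061]
contact_force: [1.8, -3.5, -2.1]
grip_width: 27.2
finger_force: 30.0
```

```bash
python3 -m pendant '[[[0.002,0.033,0],[0,0,0],-1],[[0.002,0.033,0],[0,0,0],-1],[[0.002,0.033,0],[0,0,0],-1],[[0.002,0.033,0],[0,0,0],-1],[[0.002,0.033,0],[0,0,0],-1],[[0.002,0.033,0],[0,0,0],-1],[[0.002,0.033,0],[0,0,0],-1],[[0.002,0.033,0],[0,0,0],-1],[[0.002,0.033,0],[0,0,0],-1],[[0.002,0.033,0],[0,0,0],-1]]'
```

```text
time: 17.75
tool_pos: [636.6, -38.7, 85.9]
tcp_rot: [3.142, -0.0, -0.061]
contact_force: [1.9, -4.7, -2.7]
grip_width: 27.5
finger_force: 30.0
```

```bash
python3 -m pendant '[[[0.001,0.02,0],[0,0,0],-1],[[0.001,0.02,0],[0,0,0],-1],[[0.001,0.02,0],[0,0,0],-1],[[0.001,0.02,0],[0,0,0],-1],[[0.001,0.02,0],[0,0,0],-1],[[0.001,0.02,0],[0,0,0],-1],[[0.001,0.02,0],[0,0,0],-1],[[0.001,0.02,0],[0,0,0],-1],[[0.001,0.02,0],[0,0,0],-1],[[0.001,0.02,0],[0,0,0],-1]]'
```

```text
time: 18.58
tool_pos: [636.7, -38.4, 85.9]
tcp_rot: [3.134, 0.0, -0.062]
contact_force: [-1.0, -27.8, -2.9]
grip_width: 27.5
finger_force: 30.0
```

The jaw stopped after 61 mm at 28 N, with the stack pressed up; the jaw face then lies 44 mm from the blank, as it should. Releasing while still pressing, then lifting.

```bash
python3 -m pendant '[[[0,0,0],[0,0,0],0.2],[[0,0,0],[0,0,0],0.6],[[0,0,0],[0,0,0],1],[[0,0,0],[0,0,0],1],[[0,0,0],[0,0,0],1],[[0,0,0],[0,0,0],1],[[0,0,0],[0,0,0],1],[[0,0,0],[0,0,0],1],[[0,0,0],[0,0,0],1],[[0,0,0],[0,0,0],1]]'
python3 -m pendant '[[[0,0,0.3],[0,0,0],1],[[0,0,0.6],[0,0,0],1],[[0,0,0.9],[0,0,0],1],[[0,0,0.9],[0,0,0],1],[[-0.7,0,0.3],[0,0,0],1],[[-0.9,0,0],[0,0,0],1],[[-0.9,0,0],[0,0,0],1],[[-0.9,0,0],[0,0,0],1],[[-0.9,0,0],[0,0,0],1],[[0,0,0],[0,0,0],1]]'
python3 - <<'E'
from h import *
a=bot.capture('scene');b=bot.capture('top')
cv2.imwrite('pics/f.png',np.hstack([cv2.resize(a[190:390,190:400],None,fx=1.9,fy=1.9,interpolation=2),cv2.resize(b[90:185,225:325],(400,380),interpolation=2)]))
E
```

```text
time: 19.42
tool_pos: [636.9, -32.7, 86.0]
tcp_rot: [3.142, 0.0, -0.061]
contact_force: [0.5, 0.2, -0.2]
grip_width: 88.9
finger_force: 0.0
time: 20.25
tool_pos: [503.2, -32.2, 176.4]
tcp_rot: [-3.141, 0.004, -0.061]
contact_force: [0.5, 0.2, -1.6]
grip_width: 91.8
finger_force: 0.0
```

View pics/f.png

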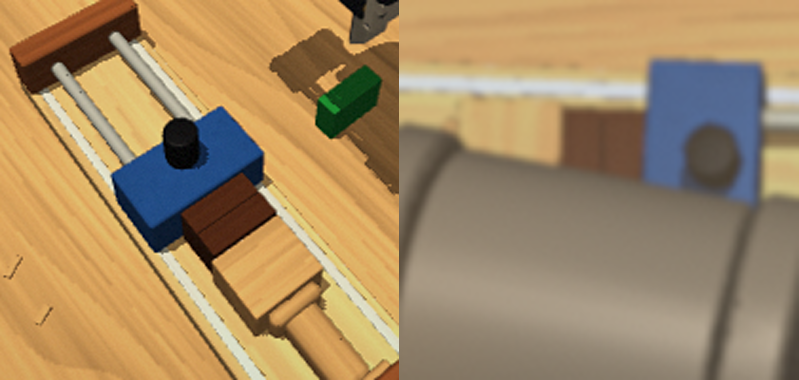

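The jaw, both packers and the blank sit flush with no gaps (scene crop, packers at about (228,215)). They are centred and upright, and the gripper is clear. Handing in.

```bash
python3 -c "
from plant import bot
print(bot.close_job())"
```

```text
the job is handed in; nothing more can be done
None
```

The job is handed in: both walnut packers stand upright and centred between jaw and blank, the jaw was pressed up at about 28 N and released, and the final picture shows no gaps, at about 20 s of the 61 s allowed.

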